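# Stand the cover-glass case on end

### The job

The flat blue case with the white lid holds long cover glasses, which should be stored lying flat, so the case has to stand on end. Stand it upright on one of its small end faces (either end) in the middle of the cork mat, setting it down gently, and leave it standing there by itself. Leave the roll of tape, the flask and the phone where they are.

Things in the scene. Friction and masses are not known exactly. Their poses are not given: they have to be found in the camera images.
- case_center (a point): Centre of the flat plastic case (blue tray, white lid with a blank label; one rigid closed block), 116 mm long (own x) x 60 mm wide (own y: the way to grip it) x 30 mm thick (own z); about 0.2 kg. It starts lying flat on the worktop, own z up, centre 15 mm up. Its small end faces (60 x 30 mm) lie 58 mm from the centre along own +x and -x.
- mat_top (a point): Centre of the upper face of a square cork mat, 170 x 170 mm and 6 mm thick, fixed on the worktop; this point is 6 mm above the worktop; z is up, x and y run along its edges.
- case: The same case; this origin is the centre of its large underside (15 mm from its centre along own -z); same axes.
- mat: The same cork mat; this origin is the centre of its underside, on the worktop.
- tape_center (a point): Centre of a roll of cream paper tape lying flat, 104 mm across, 24 mm high; a bystander.
- flask_center (a point): Centre (38 mm up) of a small conical glass flask with pink contents, 51 mm across, 76 mm high, upright; a bystander. Just behind it stands a white water bath, 0.21 m high, its front at about x = 0.86, y = -0.1 to 0.24.
- mobile_center (a point): Centre of a black phone lying flat, 150 x 72 x 9 mm; a bystander.
Things that resemble listed ones, but are neither listed nor needed, are in the scene too. Leave any turquoise look-alike of the case alone.

How it is judged (in metres and radians):
At the end, for the whole second after the job is handed in: The case stands on one of its 60 x 30 mm end faces on the cork mat: long axis within 0.1 rad of vertical, its centre within 55 mm of the mat's centre seen from above and 53 to 63 mm above the mat's upper face, at rest (under 0.02 m/s) (angle between the x axis of case_center and the z axis of mat_top, either way round below 0.1 rad and horizontal distance between case_center and mat_top below 0.055 m and z of case_center in the frame of mat_top between 0.053 and 0.063 m and linear speed of case below 0.02 m/s); the robot touches nothing.
It fails at once if the case is let go in the air, its centre more than 72 mm above the mat's upper face (a drop of over 14 mm) (contact force between case and the fingers below 0.05 N and z of case_center in the frame of mat_top above 0.072 m).
It fails at once if the case is slammed or pressed hard on the mat (over 60 N) (contact force between case and mat above 60 N).
It fails at once if the roll of tape is moved by more than 30 mm (distance of tape_center from where it was at the start of the episode above 0.03 m).
It fails at once if the phone is moved by more than 30 mm (distance of mobile_center from where it was at the start of the episode above 0.03 m).
It fails at once if the flask is moved by more than 30 mm or knocked over (distance of flask_center from where it was at the start of the episode above 0.03 m or angle between flask_center's own z axis and vertical above 0.5 rad).
It also fails if it takes over 48 s, if anything falls off the work surface, if the arm or the gripper's body presses on something with over 40 N, if the wrist force passes 120 N, or if a joint passes its speed limit or range.

### The arm

A 6-joint arm with a two-finger parallel gripper is mounted at the origin on a cart in front of the work surface, level with it; the furniture and walls round the work are solid. World frame = base frame: x ahead of the robot, y to its left, z up, the work surface at z = 0. Lengths are in m, angles in degrees, forces in N, time in s.
With the tool pointing down it reaches from about 0.25 to 0.725 m from the base axis. Payload 9.7 kg.
Tool frame: the origin (TCP) lies between the finger pads; the fingertips stand 19 mm ahead of it and the grasp point (between the pads) is the TCP; z points along the fingers, y is the line along which they close (so a half turn about z gives the same grasp; the last joint's range is limited). The gripper opens to 85 mm and grips with 20 to 120 N. Pads are 22 mm wide; open, the fingers measure 114 mm over their backs; the gripper's body (76 mm by 85 mm) begins 54 mm behind the grasp point. The pads swing forward as they close: fully open they stand 13 mm farther back than shut.
Start: joints at [64.973, 4.979, 10.078, 95.1, 0, 90], TCP at [0.233, 0.498, 0.25] pointing down, gripper open.
Joint ranges: [-179.16, 179.16], [-48.56, 103.87], [-65.8, 70.77], [-126.05, 130.52], [-82.76, 87.17], [-180, 180]. Speed limits (degrees/s): [127.2, 127.2, 147.25, 180, 180, 180].

### API

Orientations are given as [roll, pitch, yaw] about the fixed x, y, z axes, in that order (R = Rz(yaw) Ry(pitch) Rx(roll)).
In Python, from workcell import telemetry, camera, calibration, workorder gives the robot as it stands.
- The arm moves only by the tool play_rows, never from a script. Its argument "increments" is a list of rows, each a list of 3 entries, a list of its own where there are three numbers: the shift along the tool's x, y, z in mm, then the turn, a rotation vector about the tool's x, y, z in degrees, then the closure, from 0 (fully open) to 1 (shut). In form: [[[x, y, z], [ax, ay, az], jaw], ...]. A call has 1 to 20 rows; each row is the pose to reach, as a shift and turn from the pose commanded when the call began, along the tool's axes at that moment; what a row does not reach only later rows make up. A row lasts 1/10 s, in which the tool goes at most 50 mm and 8.59 degrees, less where a joint would pass 70% of its speed; a pose out of reach is approached as far as the arm can. A call with a gripper value outside its range is refused whole. The fingers move at their own pace and stop on an object; "grip_force" is the grip in N (left out, the last holds). Time passes only in rows, so rows that repeat a pose let the fingers close. It gives the time, the measured TCP pose, the force, the opening and the grip force at its end, in the units of the state.
- telemetry.get_obs(): the state, without advancing time (a new reading comes with each control period).
- camera(name): name is "scene" or "top" or "wrist"; returns (picture, depth): 480x640x3 uint8, red, green, blue; 480x640 float32, m along the optical axis (not along the pixel's ray), 0 where there is no reading.
- calibration(name): a dict with "vertical_fov" (degrees; the focal length in pixels is half the picture's height over the tangent of half this angle, whatever the lens; pixels are square), "cx", "cy" (the principal point, pixels), "rvec" (rotation vector, rad) and "tvec" (3), from world to camera coordinates, as OpenCV has them; the wrist camera has in their place "hand_eye" (4x4, takes a point from camera to tool coordinates, whose origin is the TCP and whose axes are the flange's). Camera axes: x right, y down, z forward; pixel columns grow to the right and rows downward; lengths in m; the calibration is good to about 2 mm. A picture is of the moment at which its call begins: read the wrist's pose just before it. calibration takes no time and is no camera call.
- workorder.job_done(): hands the job in; it is judged then, once.
The state is a dict: "time": time; "q": joint angles; "qd": joint speeds; "joint_efforts": joint torques, N m; "ee_pos": TCP position; "tcp_rot": TCP orientation; "wrist_force": force on the tool from outside, world axes, zero at the start; "torque": the same for the moment, N m; "opening": finger opening in m; "grasp_force": force on a finger pad.
Only numpy, scipy, OpenCV 4.12 (cv2) and the standard library are available. Lean on these libraries where they do the work, as an engineer would, in place of code of your own. Each camera call takes 0.05 s, during which the arm holds its last target. There are 200 camera calls.

## Working session

There is one attempt and no reset: what is moved stays moved. The work goes in short steps, Python scripts to look and compute and a tool call to move; the robot and the scene stay as the last step left them, time stands still between calls to the robot, and variables do not carry over. Pictures are saved under pics/ and viewed, at most 10 in all, crops included, and the job is handed in when it is done.

Besides the shell and the picture viewer there is one more tool, called after "Request:" by a JSON object that holds its "api" and its "payload", one argument or row to a line. play_rows: Moves the arm, as the interface text tells. Its arguments: {"type":"object","properties":{"increments":{"type":"array"},"grip_force":{"type":"number"}},"required":["increments"]}

```bash
mkdir -p pics; cat > h.py <<'E'
import numpy as np, cv2
from workcell import telemetry, camera, calibration, workorder
from scipy.spatial.transform import Rotation as R
def snap(n,f):
    o=telemetry.get_obs(); p,d=camera(n); cv2.imwrite(f'pics/{f}.png',p[:,:,::-1]); np.savez(f'pics/{f}.npz',p=p,d=d,pos=o['ee_pos'],rot=o['tcp_rot']); return p,d,o
def world(n,f,uv):
    z=np.load(f'pics/{f}.npz'); c=calibration(n); fl=240/np.tan(np.radians(c['vertical_fov'])/2)
    uv=np.atleast_2d(uv); d=np.array([z['d'][int(v),int(u)] for u,v in uv])
    P=np.c_[(uv[:,0]-c['cx'])/fl*d,(uv[:,1]-c['cy'])/fl*d,d]
    if n=='wrist':
        H=np.array(c['hand_eye']); P=P@H[:3,:3].T+H[:3,3]
        return P@R.from_euler('xyz',z['rot'],degrees=True).as_matrix().T+z['pos']
    return (P-np.array(c['tvec']).ravel())@cv2.Rodrigues(np.array(c['rvec'],float))[0]
E
python3 - <<'E'
from h import *
snap('top','t0');snap('scene','s0');print(telemetry.get_obs());print({n:calibration(n) for n in('top','scene','wrist')})
E
```

```text
{'time': 0.1, 'q': array([ 6.49724109e+01,  5.00893982e+00,  1.00392010e+01,  9.50996223e+01,
       -9.46806428e-04,  8.99996079e+01]), 'qd': array([-0.10151689, -0.18101576,  0.10009681, -0.00951512, -0.06435267,
       -0.08542897]), 'joint_efforts': array([-4.76948790e-04, -5.21563268e+01,  4.65654159e+01,  1.60611916e-02,
        5.03337617e-05,  2.44888798e-05]), 'ee_pos': array([0.23260756, 0.49819168, 0.2496463 ]), 'tcp_rot': array([-1.79930639e+02,  9.46331021e-04,  1.54972804e+02]), 'wrist_force': array([-0.59892018, -0.41240396, -0.14586615]), 'torque': array([0.04152352, 0.05294446, 0.02362153]), 'grasp_force': 0.0, 'opening': 0.08545267878302933}
{'top': {'vertical_fov': 52.60900737898113, 'cx': 312.2844710723728, 'cy': 236.23462117295574, 'rvec': array([ 2.15078942, -2.11870284,  0.17588544]), 'tvec': array([-0.05846106,  0.58735623,  1.27818223])}, 'scene': {'vertical_fov': 57.83201027646676, 'cx': 322.3103186919968, 'cy': 229.97111685079403, 'rvec': array([ 2.17083967, -0.51243121,  0.24136044]), 'tvec': array([-0.53905956,  0.18207733,  0.76892271])}, 'wrist': {'vertical_fov': 66.23018785510331, 'cx': 321.4563747725443, 'cy': 231.12985884795637, 'hand_eye': array([[-2.66338592e-04, -9.59519726e-01, -2.81641306e-01,
         7.09719245e-02],
       [ 9.99999839e-01, -1.14349247e-04, -5.56090985e-04,
         6.17284039e-04],
       [ 5.01374798e-04, -2.81641408e-01,  9.59519602e-01,
        -1.24400447e-01],
       [ 0.00000000e+00,  0.00000000e+00,  0.00000000e+00,
         1.00000000e+00]])}}
```

View pics/t0.png

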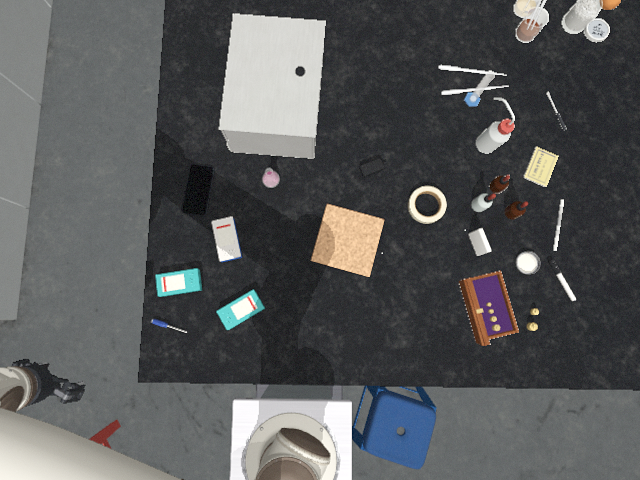

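View pics/s0.png

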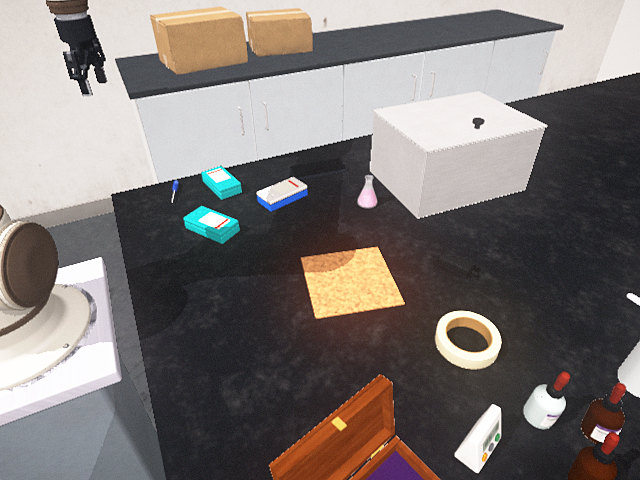

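Candidates in the top view are the white-lid block at (227,240), the turquoise look-alike at (178,282), and the turquoise look-alike at (241,310). In the scene view, the one at (282,193) has a blue tray and white lid, and it matches top (227,240), so I choose that one. The phone is at top (198,190), the flask at (271,178), and the mat at (348,240).

```bash
python3 - <<'E'
from h import *
im=cv2.imread('pics/t0.png')[145:345,140:400]; cv2.imwrite('pics/c0.png',cv2.resize(im,(780,600),interpolation=cv2.INTER_CUBIC))
print(world('top','t0',[(227,240),(348,240),(328,206),(383,219),(371,275),(313,261),(271,178),(198,190),(428,205),(178,282),(241,310)]).round(3))
E
```

```text
[[ 0.578  0.187  0.026]
 [ 0.586 -0.15   0.006]
 [ 0.683 -0.093  0.009]
 [ 0.648 -0.25   0.005]
 [ 0.488 -0.215  0.004]
 [ 0.525 -0.053  0.003]
 [ 0.751  0.068  0.05 ]
 [ 0.723  0.278  0.014]
 [ 0.692 -0.379  0.002]
 [ 0.459  0.314  0.033]
 [ 0.386  0.139  0.036]]
```

View pics/c0.png

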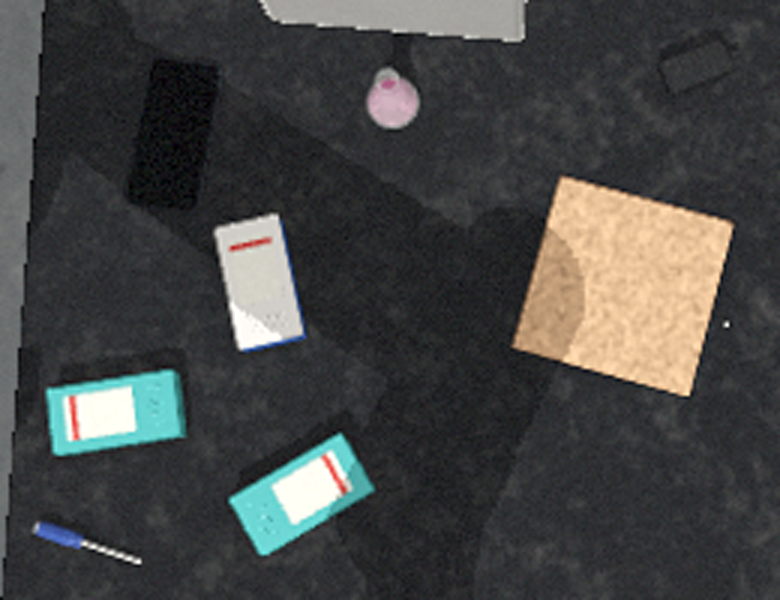

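```bash
cat >> h.py <<'E'
def ray(n,uv,zp):
    c=calibration(n); fl=240/np.tan(np.radians(c['vertical_fov'])/2); Rm=cv2.Rodrigues(np.array(c['rvec'],float))[0]; t=np.array(c['tvec']).ravel()
    uv=np.atleast_2d(uv); D=np.c_[(uv[:,0]-c['cx'])/fl,(uv[:,1]-c['cy'])/fl,np.ones(len(uv))]@Rm; C=-Rm.T@t
    return C+D*((zp-C[2])/D[:,2])[:,None]
def inc(pos,rot): # target -> shift mm, rotvec deg from present pose
    o=telemetry.get_obs(); A=R.from_euler('xyz',o['tcp_rot'],degrees=True); B=R.from_euler('xyz',rot,degrees=True)
    return (A.inv().apply(np.array(pos)-o['ee_pos'])*1000).round(1),(A.inv()*B).as_rotvec(degrees=True).round(2)
E
python3 - <<'E'
from h import *
k=ray('top',np.array([(214,228),(278,214),(304,337),(240,350)])/3+[140,145],.03)
print(k.round(3),k.mean(0)); a=k[0]+k[1]-k[2]-k[3]; psi=np.degrees(np.arctan2(a[1],a[0])); print(psi,np.linalg.norm(a)/2)
m=ray('top',np.array([(563,177),(733,222),(690,397),(513,347)])/3+[140,145],.006);print(m.round(3),m.mean(0))
u=a/np.linalg.norm(a); g=k.mean(0)+.025*u; print(g)
b=R.from_euler('xyz',[180,0,psi],degrees=True)*R.from_euler('y',-20,degrees=True)
e=b.as_euler('xyz',degrees=True);print(e,inc([g[0],g[1],.16],e))
E
```

```text
[[0.63  0.232 0.03 ]
 [0.644 0.173 0.03 ]
 [0.529 0.145 0.03 ]
 [0.517 0.203 0.03 ]] [0.58010421 0.18833963 0.03      ]
14.281825409445524 0.11773622810719693
[[ 0.689 -0.092  0.006]
 [ 0.648 -0.253  0.006]
 [ 0.482 -0.212  0.006]
 [ 0.526 -0.047  0.006]] [ 0.58620869 -0.15104701  0.006     ]
[0.60433156 0.19450692 0.03      ]
[180.          20.          14.28182541] (array([-465.3, -117.8,   89.8]), array([ 24.46,  -8.66, 138.9 ]))
```

Request:
{"api": "play_rows", "payload": {
  "increments": [
    [[-60, -15, 10], [3, -1, 17], 0],
    [[-120, -30, 20], [6, -2, 34], 0],
    [[-180, -45, 30], [9, -3, 51], 0],
    [[-240, -60, 40], [12, -4, 68], 0],
    [[-300, -75, 50], [15, -5, 85], 0],
    [[-360, -90, 60], [18, -6, 102], 0],
    [[-420, -105, 75], [21, -8, 120], 0],
    [[-465, -118, 90], [24.5, -8.7, 138.9], 0],
    [[-465, -118, 90], [24.5, -8.7, 138.9], 0],
    [[-465, -118, 90], [24.5, -8.7, 138.9], 0],
    [[-465, -118, 90], [24.5, -8.7, 138.9], 0],
    [[-465, -118, 90], [24.5, -8.7, 138.9], 0],
    [[-465, -118, 90], [24.5, -8.7, 138.9], 0],
    [[-465, -118, 90], [24.5, -8.7, 138.9], 0],
    [[-465, -118, 90], [24.5, -8.7, 138.9], 0],
    [[-465, -118, 90], [24.5, -8.7, 138.9], 0],
    [[-465, -118, 90], [24.5, -8.7, 138.9], 0],
    [[-465, -118, 90], [24.5, -8.7, 138.9], 0],
    [[-465, -118, 90], [24.5, -8.7, 138.9], 0],
    [[-465, -118, 90], [24.5, -8.7, 138.9], 0]
  ]
}}

```text
time: 2.1
ee_pos: [0.608, 0.1811, 0.1604]
tcp_rot: [-178.7, 20.0, 16.2]
wrist_force: [-0.5, 0.6, -0.4]
opening: 0.0852
grasp_force: 0.0
```

```bash
python3 - <<'E'
from h import *
p,d,o=snap('wrist','w0');print(o['q'].round(1),o['ee_pos'],o['tcp_rot'])
E
```

```text
[ 16.1  37.8  39.7 112.    1.2 179.9] [0.60796833 0.18109547 0.16037512] [-178.73543842   19.99546481   16.15112899]
```

View pics/w0.png

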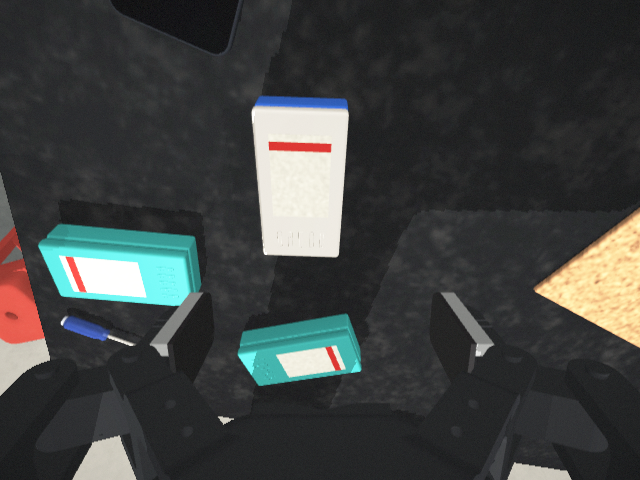

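The wrist view shows the white-lid case, with lid corners at (253,110), (348,110), (339,257) and (264,257). J6 is at its limit of 180°, so the yaw can't go lower than the arm's azimuth.

```bash
python3 - <<'E'
from h import *
k=world('wrist','w0',[(255,112),(346,112),(338,254),(265,254)]);print(k.round(4),k.mean(0))
a=k[0]+k[1]-k[2]-k[3]; print(np.degrees(np.arctan2(a[1],a[0])),np.linalg.norm(a)/2,np.linalg.norm(k[0]-k[1]))
c=k.mean(0);u=a/np.linalg.norm(a);g=c+.022*u;g[2]=.09;az=np.degrees(np.arctan2(g[1],g[0]));print(g,az)
b=R.from_euler('xyz',[180,0,az+.3],degrees=True)*R.from_euler('y',-30,degrees=True)
print(inc(g,b.as_euler('xyz',degrees=True)))
E
```

```text
[[0.6311 0.2323 0.031 ]
 [0.6458 0.1791 0.029 ]
 [0.5367 0.1503 0.0287]
 [0.5218 0.206  0.0307]] [0.58384586 0.19192179 0.02983249]
14.160403179903007 0.11264618179343167 0.055293110718499655
[0.60517731 0.19730379 0.09      ] 18.057336860975393
(array([ 25.8, -14.7,  65.9]), array([ -2.19, -10.03,  -1.88]))
```

Request:
{"api": "play_rows", "payload": {
  "increments": [
    [[12, -8, 30], [-1, -5, -1], 0],
    [[25, -14, 65], [-2.2, -10, -1.9], 0],
    [[25, -14, 65], [-2.2, -10, -1.9], 0],
    [[25, -14, 65], [-2.2, -10, -1.9], 0],
    [[25, -14, 65], [-2.2, -10, -1.9], 0],
    [[25, -14, 65], [-2.2, -10, -1.9], 0],
    [[25, -14, 65], [-2.2, -10, -1.9], 0]
  ]
}}

```text
time: 2.85
ee_pos: [0.6057, 0.1962, 0.0951]
tcp_rot: [-180.0, 29.6, 18.3]
wrist_force: [0.5, 0.2, 0.6]
opening: 0.0854
grasp_force: 0.0
```

```bash
python3 - <<'E'
from h import *
o=telemetry.get_obs();print(o['q'].round(1),o['ee_pos'].round(4),o['tcp_rot'].round(2))
g=[.604,.1955,.025];az=np.degrees(np.arctan2(g[1],g[0]))
b=R.from_euler('xyz',[180,0,az+.3],degrees=True)*R.from_euler('y',-30,degrees=True)
print(inc(g,b.as_euler('xyz',degrees=True)))
E
```

```text
[ 1.800e+01  4.950e+01  4.770e+01  1.177e+02 -1.000e-01  1.797e+02] [0.6057 0.1962 0.0951] [-180.     29.6    18.31]
(array([33.1,  0.1, 61.9]), array([ 0.04, -0.4 ,  0.07]))
```

Request:
{"api": "play_rows", "payload": {
  "increments": [
    [[11, 0, 20], [0, 0, 0], 0],
    [[22, 0, 40], [0, -0.2, 0], 0],
    [[32.5, 0, 60], [0, -0.4, 0], 0],
    [[32.5, 0, 61], [0, -0.4, 0], 0],
    [[32.5, 0, 61], [0, -0.4, 0], 0],
    [[32.5, 0, 61], [0, -0.4, 0], 0]
  ]
}}

```text
time: 3.45
ee_pos: [0.6034, 0.1957, 0.0242]
tcp_rot: [180.0, 30.2, 18.3]
wrist_force: [0.3, -0.8, 0.6]
opening: 0.0854
grasp_force: 0.0
```

```bash
python3 - <<'E'
from h import *
p,d,o=snap('wrist','w1');print(o['q'].round(1),o['ee_pos'].round(4),o['tcp_rot'].round(2),o['wrist_force'])
E
```

```text
[ 18.   50.3  40.8 110.8  -0.2 179.7] [0.6034 0.1957 0.0242] [180.    30.22  18.34] [ 0.33903349 -0.78576786  0.61983025]
```

View pics/w1.png

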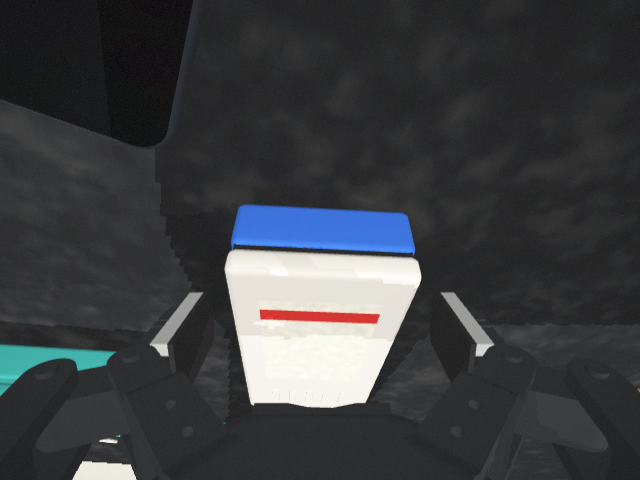

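The case (white lid, blue tray) sits between the open fingers, with its far end at about (325,250) and pads at about x=190 and x=450. I'll close now.

Request:
{"api": "play_rows", "payload": {
  "increments": [
    [[-1, 0, -2], [0, 0, 0], 0.2],
    [[-1, 0, -2], [0, 0, 0], 1],
    [[-1, 0, -2], [0, 0, 0], 1],
    [[-1, 0, -2], [0, 0, 0], 1],
    [[-1, 0, -2], [0, 0, 0], 1],
    [[-1, 0, -2], [0, 0, 0], 1],
    [[-1, 0, -2], [0, 0, 0], 1],
    [[-1, 0, -2], [0, 0, 0], 1],
    [[-1, 0, -2], [0, 0, 0], 1],
    [[-1, 0, -2], [0, 0, 0], 1],
    [[-1, 0, -2], [0, 0, 0], 1],
    [[-1, 0, -2], [0, 0, 0], 1]
  ],
  "grip_force": 70
}}

```text
time: 4.7
ee_pos: [0.6038, 0.196, 0.0261]
tcp_rot: [-180.0, 30.2, 18.3]
wrist_force: [4.4, 0.9, 9.0]
opening: 0.0592
grasp_force: 74.9
```

Request:
{"api": "play_rows", "payload": {
  "increments": [
    [[-10, 0, -17], [0, 0, 0], 1],
    [[-20, 0, -35], [0, 0, 0], 1],
    [[-35, 0, -61], [0, 0, 0], 1],
    [[-50, 0, -87], [0, 0, 0], 1],
    [[-65, 0, -113], [0, 0, 0], 1],
    [[-75, 0, -130], [0, 0, 0], 1],
    [[-75, 0, -130], [0, 0, 0], 1],
    [[-75, 0, -130], [0, 0, 0], 1]
  ]
}}

```text
time: 5.5
ee_pos: [0.6044, 0.1962, 0.1733]
tcp_rot: [-180.0, 30.4, 18.4]
wrist_force: [-0.6, 0.6, -2.8]
opening: 0.0586
grasp_force: 74.2
```

```bash
python3 - <<'E'
from h import *
o=telemetry.get_obs();print(o['q'].round(1),o['ee_pos'].round(4),o['tcp_rot'].round(2),o['wrist_force'],o['opening'])
m=np.array([.586,-.151]);az=np.degrees(np.arctan2(m[1],m[0]));r=m/np.linalg.norm(m)
g=[*(m-.011*r),.18];print(az,g)
for y in (0,90):
  b=R.from_euler('xyz',[180,0,az+1],degrees=True)*R.from_euler('y',-30+y,degrees=True)
  print(inc(g,b.as_euler('xyz',degrees=True)))
E
```

```text
[ 18.   53.   61.7 129.1  -0.2 179.7] [0.6044 0.1962 0.1733] [-180.     30.35   18.35] [-0.61650086  0.63903276 -2.84929545] 0.058632374243365835
-14.449592621840479 [np.float64(0.5753479570196095), np.float64(-0.1482551902900359), 0.18]
(array([-120.8,  317.8,   62.9]), array([15.98,  0.35, 27.49]))
(array([-120.8,  317.8,   62.9]), array([-9.02, 87.82, 34.09]))
```

Request:
{"api": "play_rows", "payload": {
  "increments": [
    [[-9, 24, 5], [-0.7, 6.8, 2.6], 1],
    [[-18, 49, 10], [-1.4, 13.5, 5.2], 1],
    [[-28, 73, 15], [-2.1, 20.3, 7.9], 1],
    [[-37, 98, 19], [-2.8, 27, 10.5], 1],
    [[-46, 122, 24], [-3.5, 33.8, 13.1], 1],
    [[-56, 147, 29], [-4.2, 40.5, 15.7], 1],
    [[-65, 171, 34], [-4.9, 47.3, 18.4], 1],
    [[-74, 196, 39], [-5.6, 54, 21], 1],
    [[-84, 220, 44], [-6.3, 60.8, 23.6], 1],
    [[-93, 244, 48], [-6.9, 67.6, 26.2], 1],
    [[-102, 269, 53], [-7.6, 74.3, 28.8], 1],
    [[-111, 293, 58], [-8.3, 81.1, 31.5], 1],
    [[-121, 318, 63], [-9, 87.8, 34.1], 1],
    [[-121, 318, 63], [-9, 87.8, 34.1], 1],
    [[-121, 318, 63], [-9, 87.8, 34.1], 1],
    [[-121, 318, 63], [-9, 87.8, 34.1], 1],
    [[-121, 318, 63], [-9, 87.8, 34.1], 1],
    [[-121, 318, 63], [-9, 87.8, 34.1], 1]
  ]
}}

```text
time: 7.3
ee_pos: [0.5755, -0.148, 0.1821]
tcp_rot: [180.0, -60.0, -13.4]
wrist_force: [0.3, -0.9, -2.8]
opening: 0.0592
grasp_force: 74.4
```

```bash
python3 - <<'E'
from h import *
p,d,o=snap('scene','s1');print(o['q'].round(1),o['ee_pos'].round(4),o['tcp_rot'].round(2),o['wrist_force'],o['opening'])
cv2.imwrite('pics/s1c.png',cv2.resize(p[130:370,200:500,::-1],(750,600),interpolation=cv2.INTER_CUBIC))
E
```

```text
[-15.1 -40.5 -54.7  15.9   1.5 179.1] [ 0.5755 -0.148   0.1821] [179.99 -59.97 -13.37] [ 0.25462859 -0.87877873 -2.83558236] 0.05915626275178065
```

View pics/s1c.png

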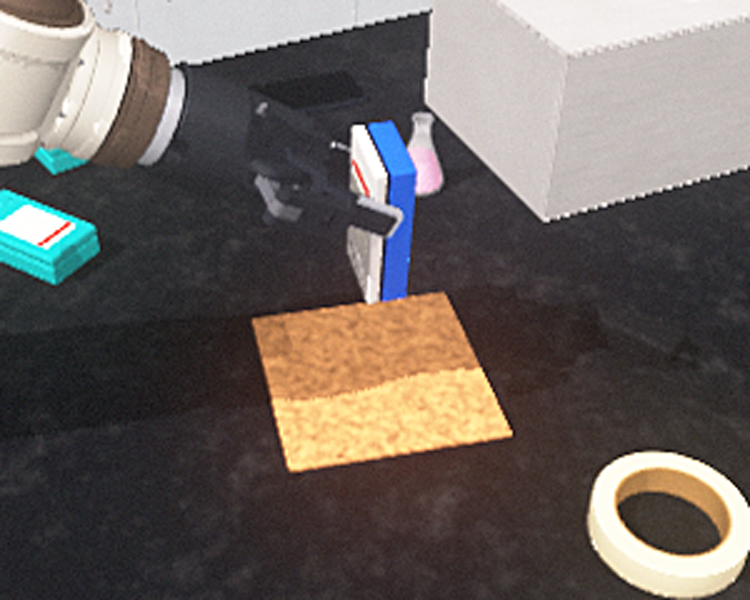

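```bash
cat >> h.py <<'E'
def cloud(n,f):
    z=np.load(f'pics/{f}.npz'); c=calibration(n); fl=240/np.tan(np.radians(c['vertical_fov'])/2)
    v,u=np.mgrid[:480,:640]; d=z['d']; P=np.stack([(u-c['cx'])/fl*d,(v-c['cy'])/fl*d,d],-1)
    return (P-np.array(c['tvec']).ravel())@cv2.Rodrigues(np.array(c['rvec'],float))[0], z['p'].astype(int), d>0
E
python3 - <<'E'
from h import *
P,p,ok=cloud('scene','s1'); o=telemetry.get_obs()
m=ok&(np.linalg.norm(P-np.array([.586,-.151,.16]),axis=-1)<.11)&(P[...,2]>.06)
bl=m&(p[...,2]>p[...,0]+60); Q=P[bl]; print(len(Q),Q[:,2].min(),np.percentile(Q[:,2],[1,99]),o['ee_pos'][2])
# blue face centre line vs z
for lo in np.arange(.09,.25,.02):
    s=Q[(Q[:,2]>lo)&(Q[:,2]<lo+.02)]
    if len(s)>5: print(lo.round(2),len(s),np.median(s,0).round(4),s[:,0].min().round(4),s[:,0].max().round(4))
E
```

```text
692 0.10179559882227038 [0.10449733 0.22160885] 0.18178123287580328
0.09 30 [ 0.5844 -0.1762  0.1068] 0.5767 0.5938
0.11 81 [ 0.5848 -0.1779  0.12  ] 0.5759 0.5943
0.13 86 [ 0.5849 -0.179   0.1403] 0.5765 0.5943
0.15 80 [ 0.5856 -0.1802  0.159 ] 0.5757 0.5943
0.17 47 [ 0.589  -0.1829  0.1826] 0.5815 0.5932
0.19 97 [ 0.583  -0.1827  0.2001] 0.5746 0.5923
0.21 271 [ 0.5882 -0.1607  0.2188] 0.5741 0.6054
```

The case stands vertical over the mat, leaning about 4° sideways. I'll correct that and descend most of the way.

Request:
{"api": "play_rows", "payload": {
  "increments": [
    [[-13, 0, 7.5], [-0.9, 0, -1.6], 1],
    [[-26, 0, 15], [-1.9, 0, -3.3], 1],
    [[-39, 0, 22.5], [-1.9, 0, -3.3], 1],
    [[-52, 0, 30], [-1.9, 0, -3.3], 1],
    [[-65, 0, 37.5], [-1.9, 0, -3.3], 1],
    [[-71, 0, 41], [-1.9, 0, -3.3], 1],
    [[-71, 0, 41], [-1.9, 0, -3.3], 1],
    [[-71, 0, 41], [-1.9, 0, -3.3], 1],
    [[-71, 0, 41], [-1.9, 0, -3.3], 1]
  ]
}}

```text
time: 8.25
ee_pos: [0.5752, -0.1488, 0.1006]
tcp_rot: [172.4, -59.8, -6.9]
wrist_force: [0.3, 1.3, -2.3]
opening: 0.0595
grasp_force: 74.4
```

```bash
python3 - <<'E'
from h import *
p,d,o=snap('scene','s2');print(o['q'].round(1),o['ee_pos'].round(4),o['tcp_rot'].round(2),o['wrist_force'],o['opening'])
cv2.imwrite('pics/s2c.png',cv2.resize(p[150:390,200:500,::-1],(750,600),interpolation=cv2.INTER_CUBIC))
P,p,ok=cloud('scene','s2'); z0=o['ee_pos'][2]
m=ok&(np.linalg.norm(P-np.array([.586,-.151,z0-.02]),axis=-1)<.11)
bl=m&(p[...,2]>p[...,0]+60); Q=P[bl]; print(len(Q),Q[:,2].min())
for lo in np.arange(.0,.16,.02):
    s=Q[(Q[:,2]>lo)&(Q[:,2]<lo+.02)]
    if len(s)>5: print(lo.round(2),len(s),np.median(s,0).round(4),s[:,0].min().round(4),s[:,0].max().round(4))
E
```

```text
[-13.8 -35.2 -61.6   3.5  -1.6 176.5] [ 0.5752 -0.1488  0.1006] [172.4  -59.83  -6.87] [ 0.33213139  1.27143231 -2.2624812 ] 0.05945363306474096
605 0.005183858206832693
0.02 59 [ 0.5828 -0.1822  0.0324] 0.5757 0.5937
0.04 68 [ 0.5844 -0.182   0.0504] 0.5763 0.5925
0.06 75 [ 0.5831 -0.1823  0.0701] 0.5749 0.5923
0.08 46 [ 0.5872 -0.1834  0.0874] 0.5784 0.5925
0.1 65 [ 0.5855 -0.1831  0.1128] 0.5754 0.5928
0.12 288 [ 0.5878 -0.1662  0.1374] 0.575 0.6045
```

View pics/s2c.png

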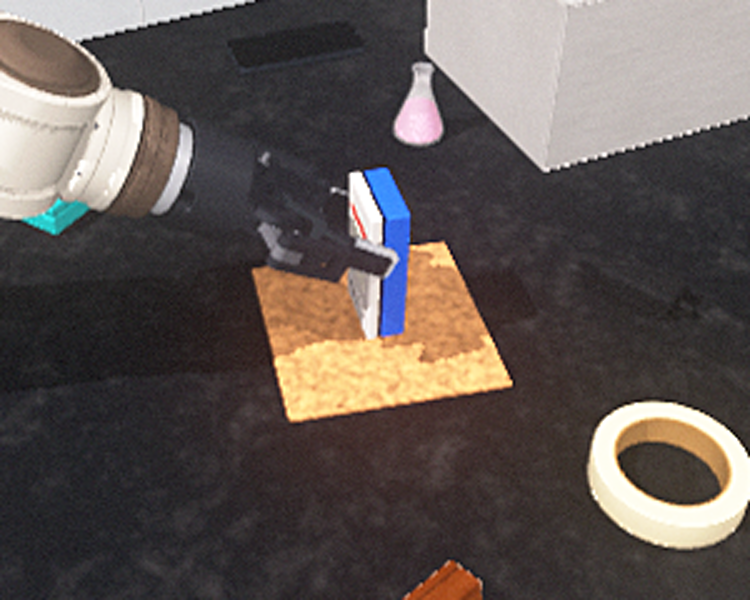

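Request:
{"api": "play_rows", "payload": {
  "increments": [
    [[-4.3, -0.3, 2.5], [0, 0, 0], 1],
    [[-8.7, -0.7, 5], [0, 0, 0], 1],
    [[-9.5, -0.7, 5.5], [0, 0, 0], 1],
    [[-9.5, -0.7, 5.5], [0, 0, 0], 1],
    [[-9.5, -0.7, 5.5], [0, 0, 0], 1]
  ]
}}

```text
time: 8.8
ee_pos: [0.5747, -0.1487, 0.088]
tcp_rot: [172.4, -59.7, -6.9]
wrist_force: [0.0, -0.7, -2.5]
opening: 0.0589
grasp_force: 74.4
```

Request:
{"api": "play_rows", "payload": {
  "increments": [
    [[-0.4, 0, 0.25], [0, 0, 0], 1],
    [[-0.9, 0, 0.5], [0, 0, 0], 1],
    [[-1.3, 0, 0.7], [0, 0, 0], 1],
    [[-1.3, 0, 0.7], [0, 0, 0], 1]
  ]
}}

```text
time: 9.2
ee_pos: [0.5745, -0.1488, 0.0865]
tcp_rot: [172.4, -59.7, -6.9]
wrist_force: [-0.3, 0.3, -2.1]
opening: 0.0591
grasp_force: 74.4
```

Request:
{"api": "play_rows", "payload": {
  "increments": [
    [[-0.4, 0, 0.25], [0, 0, 0], 1],
    [[-0.9, 0, 0.5], [0, 0, 0], 1],
    [[-0.9, 0, 0.5], [0, 0, 0], 1]
  ]
}}

```text
time: 9.5
ee_pos: [0.5748, -0.1489, 0.0861]
tcp_rot: [172.4, -59.8, -6.9]
wrist_force: [-0.9, 0.6, -0.0]
opening: 0.0593
grasp_force: 74.5
```

Request:
{"api": "play_rows", "payload": {
  "increments": [
    [[-0.5, 0, 0.3], [0, 0, 0], 1],
    [[-0.5, 0, 0.3], [0, 0, 0], 1],
    [[-0.5, 0, 0.3], [0, 0, 0], 1]
  ]
}}

```text
time: 9.8
ee_pos: [0.5751, -0.1489, 0.0861]
tcp_rot: [172.4, -59.8, -6.9]
wrist_force: [-3.0, 2.0, 5.0]
opening: 0.0593
grasp_force: 74.8
```

Request:
{"api": "play_rows", "payload": {
  "increments": [
    [[0, 0, 0], [0, 0, 0], 1],
    [[0, 0, 0], [0, 0, 0], 1],
    [[0, 0, 0], [0, 0, 0], 1]
  ],
  "grip_force": 20
}}

```text
time: 10.1
ee_pos: [0.575, -0.149, 0.0861]
tcp_rot: [172.4, -59.8, -6.9]
wrist_force: [-3.0, 1.5, 6.0]
opening: 0.0591
grasp_force: 74.8
```

Request:
{"api": "play_rows", "payload": {
  "increments": [
    [[0, 0, 0], [0, 0, 0], 0.25],
    [[0, 0, 0], [0, 0, 0], 0.2],
    [[0, 0, 0], [0, 0, 0], 0.1],
    [[0, 0, 0], [0, 0, 0], 0],
    [[0, 0, 0], [0, 0, 0], 0],
    [[0, 0, 0], [0, 0, 0], 0],
    [[0, 0, 0], [0, 0, 0], 0],
    [[0, 0, 0], [0, 0, 0], 0]
  ]
}}

```text
time: 10.9
ee_pos: [0.5745, -0.1489, 0.085]
tcp_rot: [172.4, -59.7, -6.9]
wrist_force: [-0.5, -0.2, 0.1]
opening: 0.0852
grasp_force: 0.0
```

```bash
python3 - <<'E'
from h import *
p,d,o=snap('wrist','w3');print(o['q'].round(1),o['ee_pos'].round(4),o['wrist_force'],o['opening'],o['grasp_force'])
E
```

```text
[-13.8 -33.7 -62.7   1.1  -1.6 176.5] [ 0.5745 -0.1489  0.085 ] [-0.53378639 -0.19804229  0.06937655] 0.085236075186092 0.0
```

View pics/w3.png

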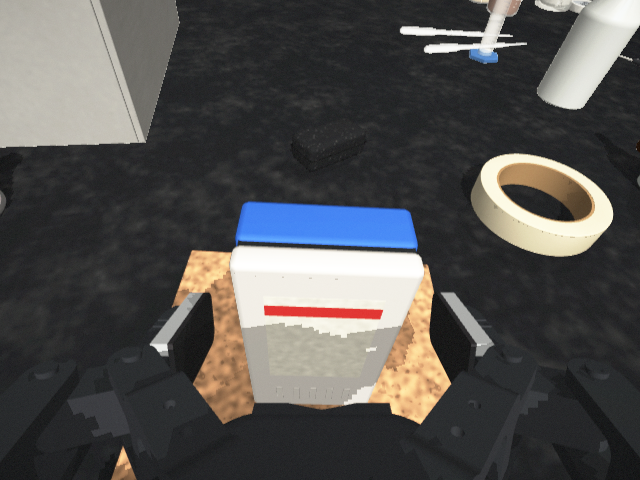

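The case stands free in the middle of the mat. Its top is at (325,245), with gaps on both sides to the pads at x≈205 and x≈435. I'll retreat straight back along the fingers.

Request:
{"api": "play_rows", "payload": {
  "increments": [
    [[0, 0, -8], [0, 0, 0], 0],
    [[0, 0, -20], [0, 0, 0], 0],
    [[0, 0, -35], [0, 0, 0], 0],
    [[0, 0, -50], [0, 0, 0], 0],
    [[0, 0, -70], [0, 0, 0], 0],
    [[0, 0, -90], [0, 0, 0], 0],
    [[0, 0, -90], [0, 0, 0], 0],
    [[0, 0, -90], [0, 0, 0], 0]
  ]
}}

```text
time: 11.75
ee_pos: [0.5297, -0.135, 0.1134]
tcp_rot: [172.4, -59.7, -6.9]
wrist_force: [0.2, -0.2, -0.8]
opening: 0.0852
grasp_force: 0.0
```

```bash
python3 - <<'E'
from h import *
p,d,o=snap('scene','s4');print(o['q'].round(1),o['ee_pos'].round(4),o['wrist_force'])
cv2.imwrite('pics/s4c.png',cv2.resize(p[150:390,200:500,::-1],(750,600),interpolation=cv2.INTER_CUBIC))
E
```

```text
[-13.3 -48.5 -65.7  12.8  -2.1 176.8] [ 0.5297 -0.135   0.1134] [ 0.20539726 -0.17000497 -0.75833733]
```

View pics/s4c.png

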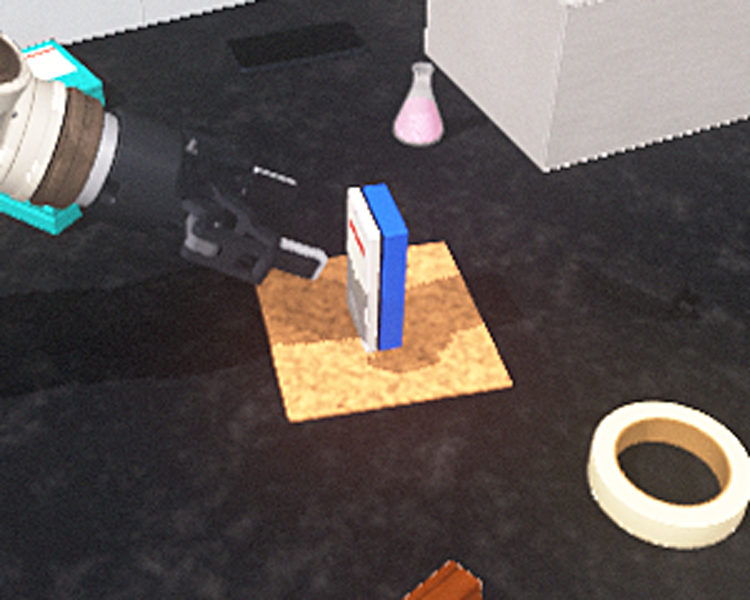

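The crop shows the case upright at about (375,270) on the mat with the fingers clear of it. The tape, flask and phone are where they were.

```bash
python3 -c "
from h import *
print(workorder.job_done())"
```

```text
the job is handed in; nothing more can be done
None
```

The case is standing by itself on one end face near the middle of the cork mat, set down with about 7 N of contact force, and the job is handed in; the tape, flask and phone were not touched, and no verdict came back.

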